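# Load the pattern plate and hold the press lid for misting

## Robot

A 7-joint arm with a two-finger parallel gripper is mounted at the origin on a cart in front of the work surface, level with it; the furniture and walls round the work are solid. World frame = base frame: x ahead of the robot, y to its left, z up, the work surface at z = 0. Lengths are in mm, angles in rad, forces in N, time in s.
With the tool pointing down it reaches from about 425 to 875 mm from the base axis. Payload 9.9 kg.
Tool frame: the origin (TCP) lies midway between the tips of the shut fingers; the grasp point (between the pads) lies bot.grasp_offset behind it (bot.grasp_offset is the distance from the TCP to the grasp point, in mm); z points along the fingers, y is the line along which they close (so a half turn about z gives the same grasp; the last joint's range is limited). The gripper opens to 85 mm and grips with 20 to 120 N. Pads are 22 mm wide; open, the fingers measure 114 mm over their backs; the gripper's body (76 mm by 85 mm) begins 54 mm behind the grasp point. The pads swing forward as they close: fully open they stand 13 mm farther back than shut.
Start: joints at [-1.359, 0.576, 0.025, 1.437, -0.015, 1.129, -0.057], TCP at [196.758, 645.689, 210.689] pointing down, gripper open.
Joint ranges: [-2.76, 2.76], [-0.34, 2.15], [-1.52, 1.57], [0.19, 2.46], [-1.09, 4.23], [0.17, 1.99], [-2.82, 2.82]. Speed limits (rad/s): [2.22, 2.22, 3.01, 3.01, 3.14, 3.14, 3.14].

## Interface

Orientations are given as a rotation vector (axis times angle).
In Python, from rig import bot gives the robot as it stands.
- The arm moves only by the tool jog_arm, never from a script. Its argument "commands" is a list of rows, each a list of 3 entries, a list of its own where there are three numbers: the turn, a rotation vector about the tool's x, y, z in rad, then the shift along the tool's x, y, z in cm, then the closure in counts, from 0 (fully open) to 255 (shut). A call has 1 to 20 rows; each row shifts and turns the commanded pose from where the row before left it, along the tool's axes as they then stand; what a row does not reach is not made up. A row lasts 1/10 s, in which the tool goes at most 50 mm and 8.59 degrees, less where a joint would pass 70% of its speed; a pose out of reach is approached as far as the arm can. A call is refused whole if a number of a shift passes 5 or a number of a turn 0.15, either way. A call with a gripper value outside its range is refused whole. The fingers move at their own pace and stop on an object; the grip force is fixed at half the most. Time passes only in rows, so rows that do not move let the fingers close. It gives the time, the measured TCP pose, the force and the opening at its end, in the units of the state.
- bot.get_obs(): the state, without advancing time (a new reading comes with each control period).
- bot.capture(name): name is "scene" or "top" or "wrist"; returns the picture (400x640x3 uint8, red, green, blue); there is no depth.
- bot.get_calibration(name): a dict with "intrinsics" (3x3 intrinsics, pixels), "extrinsics" (4x4, takes a point from camera to world coordinates). Camera axes: x right, y up, looking along -z (the intrinsics and any distortion apply to the point x, -y, -z); pixel columns grow to the right and rows downward; lengths in mm; the calibration is good to about 2 mm. The wrist camera is an equidistant fisheye: a pixel r from the principal point sees the ray r / f radians off the axis. A picture is of the moment at which its call begins: read the wrist's pose just before it. get_calibration takes no time and is no camera call; for the wrist camera it gives the pose at the moment of the call.
- bot.close_job(): hands the job in, once; it reports no verdict.
The state is a dict: "time": time; "qpos": joint angles; "qvel": joint speeds; "effort": joint torques, N m; "tool_pos": TCP position; "tool_rot": TCP orientation; "contact_force": force on the tool from outside, world axes, zero at the start; "ft_torque": the same for the moment, N m; "opening": opening from 0.0 (shut) to 1.0 (fully open).
Only numpy, scipy, OpenCV 4.12 (cv2) and the standard library are available. Lean on these libraries where they do the work, as an engineer would, in place of code of your own. Each camera call takes 0.05 s, during which the arm holds its last target. There are 200 camera calls.

## Task

Fit the round pattern plate into the round seat of the hand press so that it lies flat on the seat floor; lower it in, do not drop it, and let go of it while the lid is still leaning open. Then take the lid by its wooden handle bar, bring it forward and down to 45 degrees open and finish while still holding it there, so that I can mist both dies with release oil: the lid falls shut if you let go, and it must not come down below 30 degrees. Leave the square plate, the spray bottle and the wooden mould where they are.

Things in the scene. Friction and masses are not known exactly. Their poses are not given: they have to be found in the camera images.
- press: Cast aluminium hand press, fixed to the table. Foot 172 (x) by 136 mm (y); base block with the seat 112 mm square, its top 30 mm above the table. Origin: centre of the underside, on the table. The hinge is along its +x end, y is parallel to it. It carries the lid (upper die): platen 104 x 108 x 22 mm with a 44 mm hollow in its face that goes over the pattern plate's core.
- seat (a point): Centre of the floor of the round seat in the base block. The seat is 65 mm in diameter and 8 mm deep with a chamfered rim; the floor is 22 mm above the table, level, 84 mm in front (press -x) of the hinge.
- lid (a joint): Opening angle of the lid, rad: 0 closed (platen level on the base block), 0.785 is 45 degrees open, 1.57 upright, 1.95 leaning back on its stop; it starts near there and stays there by itself. Below upright it falls shut. The lid weighs 0.3 to 0.65 kg on a nearly free hinge; 1 to 3 N at the handle carries it.
- lid_hinge (a point): Middle of the hinge axis, 36 mm above the table; the axis runs along the press's y. With the lid closed the handle bar lies 180 mm towards press -x and 6 mm above this point; at 1.95 rad it stands about 0.2 m above the table, beyond the hinge.
- lid_handle (a point): Middle of the lid's handle bar, on its axis. The bar is a round wooden sleeve 18 mm in diameter, 76 mm long, parallel to the hinge; 34 mm are free for a finger between it and the edge of the platen, and it may turn in the grip. Two thin arms, 47 mm to either side, carry its ends.
- round_plate: Loose steel pattern plate with a round foot 62 mm in diameter and 8 mm thick, and on it a fluted round core 36 mm across (33 mm between the flutes) that stands from 8 mm to 24 mm above the underside. 0.16 to 0.26 kg. Origin: centre of the underside; z up. Lift it by the core.
- square_plate: Loose steel pattern plate for another press: foot 54 mm square and 8 mm thick, square core 32 mm wide, 24 mm high in all. Origin: centre of the underside. Stays where it is.
- oil_bottle: Spray bottle with release oil, 199 mm tall, standing on the front purple mat to the right of the plates. Origin: centre of the underside. Stays where it is.
- spare_mould: Carved wooden press mould, 58 x 160 x 27 mm, lying on the front purple mat at the right. Origin: centre of the underside. Stays where it is.
Mind the look-alikes: they are no part of the job. Leave any pink look-alike of the oil_bottle alone.

How it is judged (in metres and radians):
On the way:
1. the round plate lies flat in the seat and is let go, with the lid still leaning open (horizontal distance between round_plate and seat below 0.003 m and z of round_plate in the frame of seat below 0.002 m and angle between round_plate's own z axis and vertical below 0.05 rad and contact force between the fingers and round_plate below 0.1 N and value of joint lid above 1.65 rad), for 0.2 s.
At the end, for the whole second after the job is handed in: The fingers, at the handle bar, hold the lid still at 45 degrees open (within 5), nothing else props it; the round plate lies untouched, flat in the seat (within 3 mm of its centre, 2 mm of its floor, 3 degrees of level); the square plate, spray bottle and mould are within 30 mm of their start (value of joint lid between 0.698 and 0.873 rad and velocity of joint lid between -0.08 and 0.08 rad/s and contact force between the fingers and press above 0.5 N and distance between the grasp point and lid_handle below 0.05 m and contact force between each of square_plate, oil_bottle, spare_mould and press below 0.1 N and horizontal distance between round_plate and seat below 0.003 m and z of round_plate in the frame of seat below 0.002 m and angle between round_plate's own z axis and vertical below 0.05 rad and contact force between the fingers and round_plate below 0.1 N and distance of each of square_plate, oil_bottle, spare_mould from where it was at the start of the episode below 0.03 m); the arm keeps its last pose, push and grip.
It fails at once if the lid comes down below 30 degrees open (value of joint lid below 0.524 rad).
It fails at once if the round plate is dropped (a free fall of more than about 20 mm) (linear speed of round_plate above 0.63 m/s and contact force between the fingers and round_plate below 0.05 N).
It fails at once if the spray bottle is knocked over (angle between oil_bottle's own z axis and vertical above 0.5 rad).
It fails at once if the square plate, the spray bottle or the wooden mould is pushed more than 30 mm away (distance of any of square_plate, oil_bottle, spare_mould from where it was at the start of the episode above 0.03 m).
It also fails if it takes over 61 s, if anything falls off the work surface, if the arm or the gripper's body presses on something with over 40 N, if the wrist force passes 120 N, or if a joint passes its speed limit or range.

## Working session

There is one attempt and no reset: what is moved stays moved. The work goes in short steps, Python scripts to look and compute and a tool call to move; the robot and the scene stay as the last step left them, time stands still between calls to the robot, and variables do not carry over. Pictures are saved under pics/ and viewed, on a budget of 10 in all, crops included, one or two more only if the job needs it, and the job is handed in when it is done.

Besides the shell and the picture viewer there is one more tool, called after "Emit:" as a command line: name --argument value ..., lists and objects as JSON in quotes. jog_arm: Moves the arm, as the interface text tells. Its arguments: {"type":"object","properties":{"commands":{"type":"array"}},"required":["commands"]}

```bash
mkdir -p pics; ls; python3 - <<'E'
from rig import bot
import cv2,numpy as np
print(bot.get_obs(), bot.grasp_offset)
for n in ("scene","top"):
    im=bot.capture(n); cv2.imwrite(f"pics/{n}0.png",im[:,:,::-1])
    c=bot.get_calibration(n); print(n,np.round(c["intrinsics"],1).tolist(),np.round(c["extrinsics"],3).tolist(), [k for k in c])
E
```

```text
pics
{'time': 0.0, 'qpos': array([-1.35876865,  0.57649093,  0.0247895 ,  1.43792238, -0.01500166,
        1.12900465, -0.05648217]), 'qvel': array([ 0.00102973, -0.00062448,  0.00012262,  0.00103699,  0.00167363,
       -0.0019141 , -0.00085008]), 'effort': array([-3.62812589e-04, -7.65750861e+01,  2.25023970e+00, -2.85983580e+01,
        1.52080081e-02,  1.26855879e-02, -5.09621759e-05]), 'tool_pos': array([196.60440534, 645.21488207, 209.86406714]), 'tool_rot': array([-4.62814044e-01, -3.10712314e+00,  2.56196285e-03]), 'contact_force': array([0.3619339 , 0.27318384, 0.00174128]), 'ft_torque': array([0.03487959, 0.00629517, 0.0127711 ]), 'opening': 0.9990317807068261} 18.700000000000003
scene [[459.6, 0.0, 318.0], [0.0, 459.6, 194.3], [0.0, 0.0, 1.0]] [[0.518, 0.386, -0.763, -665.199], [-0.855, 0.22, -0.469, -932.409], [-0.013, 0.896, 0.444, 735.701], [0.0, 0.0, 0.0, 1.0]] ['intrinsics', 'extrinsics']
top [[387.1, 0.0, 318.6], [0.0, 387.1, 192.8], [0.0, 0.0, 1.0]] [[0.026, 0.982, -0.185, 265.195], [-1.0, 0.029, 0.01, -208.659], [0.015, 0.185, 0.983, 1091.05], [0.0, 0.0, 0.0, 1.0]] ['intrinsics', 'extrinsics']
```

View pics/scene0.png

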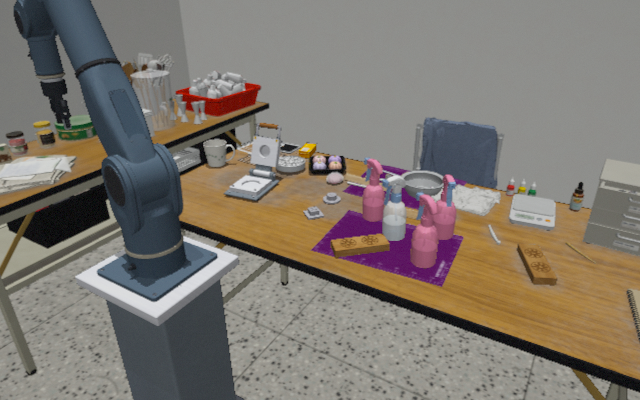

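View pics/top0.png

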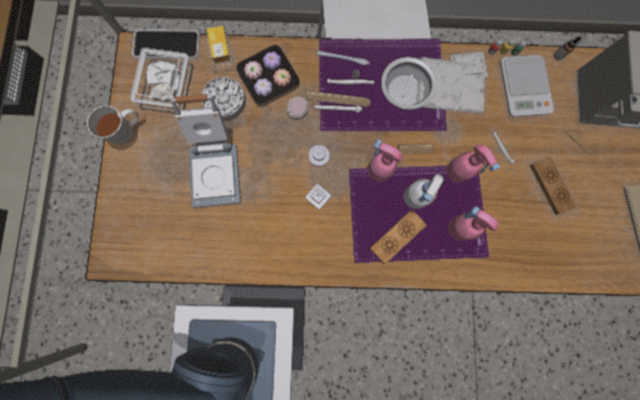

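```bash
cat > h.py <<'E'
import numpy as np,cv2
from rig import bot
def ray(name,px,cal=None):
    c=cal or bot.get_calibration(name); K=np.array(c["intrinsics"]);E=np.array(c["extrinsics"])
    d=np.array([(px[0]-K[0,2])/K[0,0],(px[1]-K[1,2])/K[1,1],1.])
    if name=="wrist":
        r=np.hypot(d[0],d[1]); d=np.array([d[0]/r*np.sin(r),d[1]/r*np.sin(r),np.cos(r)]) if r>1e-9 else d
    d=E[:3,:3]@(d*[1,-1,-1]); return E[:3,3],d/np.linalg.norm(d)
def on_z(name,px,z,cal=None):
    o,d=ray(name,px,cal); return o+d*(z-o[2])/d[2]
def proj(name,p,cal=None):
    c=cal or bot.get_calibration(name); K=np.array(c["intrinsics"]);E=np.array(c["extrinsics"])
    q=E[:3,:3].T@(np.array(p,float)-E[:3,3])*[1,-1,-1]
    if name=="wrist":
        r=np.hypot(q[0],q[1]); t=np.arctan2(r,q[2]); u=q[:2]/max(r,1e-9)*t
    else: u=q[:2]/q[2]
    return np.array([K[0,0]*u[0]+K[0,2],K[1,1]*u[1]+K[1,2]])
E
python3 - <<'E'
import cv2
from h import *
im=cv2.imread("pics/top0.png")[85:215,160:345]
cv2.imwrite("pics/crop.png",cv2.resize(im,None,fx=4,fy=4,interpolation=cv2.INTER_CUBIC))
for n,p in dict(round=(319,155),square=(318,196),seat=(213,177)).items(): print(n,on_z("top",p,20))
print(on_z("top",(190,98),200))
E
```

```text
round [ 577.1378931  -218.14393441   20.        ]
square [ 457.61646066 -218.45000613   20.        ]
seat [503.51793845  79.57290755  20.        ]
[659.26582002 102.16491921 200.        ]
```

View pics/crop.png

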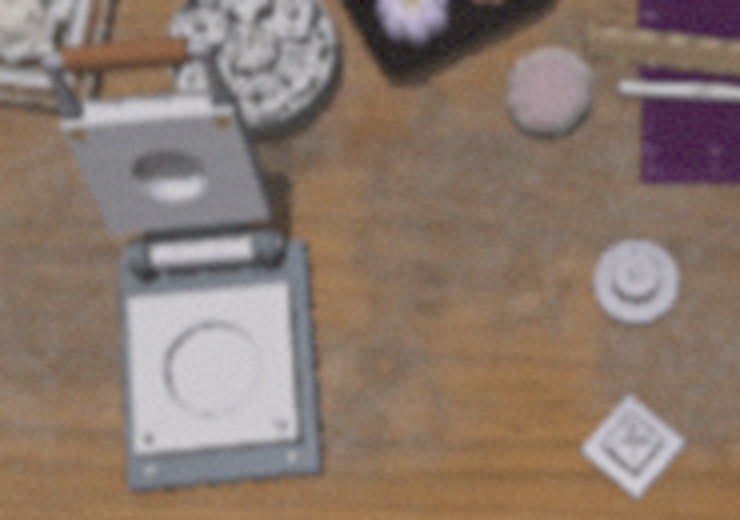

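```bash
python3 - <<'E'
from h import *
from scipy.spatial.transform import Rotation as R
f=lambda x,y:(160+(x-1.5)/4,85+(y-1.5)/4)
print("round",on_z("top",f(637,281),8)); print("roundcore",on_z("top",f(637,272),24))
print("seat",on_z("top",f(212,369),30))
c=np.array([on_z("top",f(*p),30) for p in ((128,296),(290,283),(299,440),(134,454))]); print(c,c.mean(0))
print(np.linalg.norm(c-np.roll(c,1,0),axis=1))
print("yaw",[np.degrees(np.arctan2(*(c[a]-c[b])[[1,0]])) for a,b in((0,3),(1,2))],[np.degrees(np.arctan2(*(c[a]-c[b])[[1,0]])) for a,b in((0,1),(3,2))])
print("handle",[on_z("top",f(*p),203) for p in((62,57),(187,48))])
o=bot.get_obs();T=R.from_rotvec(o["tool_rot"]);print(T.as_matrix().round(3))
w=bot.get_calibration("wrist");E=np.array(w["extrinsics"]);print(w["intrinsics"])
print("cam in tool",T.inv().apply(E[:3,3]-o["tool_pos"]),(T.inv().as_matrix()@E[:3,:3]).round(3))
E
```

```text
round [ 580.99744854 -217.87791334    8.        ]
roundcore [ 583.00279017 -217.56726504   24.        ]
seat [501.61973258  77.95406846  30.        ]
[[552.569834   140.98449518  30.        ]
 [565.559831    27.78384882  30.        ]
 [452.95185486  13.94738248  30.        ]
 [439.80464464 127.06708654  30.        ]] [502.72154112  77.44570326  30.        ]
[113.6207824  113.94352267 113.45485486 113.88115113]
yaw [np.float64(7.035828931250839), np.float64(7.004985101246611)] [np.float64(96.54617033701882), np.float64(96.6293942920261)]
handle [array([654.47880483, 136.87770135, 203.        ]), array([662.82552849,  61.74982881, 203.        ])]
[[-0.957  0.291 -0.   ]
 [ 0.291  0.957 -0.001]
 [-0.    -0.001 -1.   ]]
[[309.70691629   0.         320.60276983]
 [  0.         309.70691629 197.38468655]
 [  0.           0.           1.        ]]
cam in tool [  69.53678331    1.04908916 -163.2060375 ] [[-0.001  0.962  0.272]
 [ 1.     0.001  0.   ]
 [-0.     0.272 -0.962]]
```

Emit:
jog_arm --commands '[[[0,0,0],[-3.1,-3.57,0],0],[[0,0,0],[-3.1,-3.57,0],0],[[0,0,0],[-3.1,-3.57,0],0],[[0,0,0],[-3.1,-3.57,0],0],[[0,0,0],[-3.1,-3.57,0],0],[[0,0,0],[-3.1,-3.57,0],0],[[0,0,0],[-3.1,-3.57,0],0],[[0,0,0],[-3.1,-3.57,0],0],[[0,0,0],[-3.1,-3.57,0],0],[[0,0,0],[-3.1,-3.57,0],0],[[0,0,0],[-3.1,-3.57,0],0],[[0,0,0],[-3.1,-3.57,0],0],[[0,0,0],[-3.1,-3.57,0],0],[[0,0,0],[-3.1,-3.57,0],0],[[0,0,0],[-3.1,-3.57,0],0],[[0,0,0],[-3.1,-3.57,0],0],[[0,0,0],[-3.1,-3.57,0],0],[[0,0,0],[-3.1,-3.57,0],0],[[0,0,0],[-3.1,-3.57,0],0],[[0,0,0],[-3.1,-3.57,0],0]]'

```text
time: 2.1
tool_pos: [582.0, -219.8, 210.4]
tool_rot: [-0.463, -3.107, -0.0]
contact_force: [1.4, 0.1, -0.1]
opening: 0.998
```

Descend to about z = 100 and look with the wrist camera.

Emit:
jog_arm --commands '[[[0,0,0],[0,0,4],0],[[0,0,0],[0,0,4],0],[[0,0,0],[0,0,3],0],[[0,0,0],[0,0,0],0],[[0,0,0],[0,0,0],0]]'

```text
time: 2.6
tool_pos: [581.6, -218.1, 101.0]
tool_rot: [-0.463, -3.106, 0.0]
contact_force: [-0.6, 0.7, 0.3]
opening: 0.999
```

```bash
cat > look.py <<'E'
import sys; from h import *
import pickle
o=bot.get_obs(); c=bot.get_calibration("wrist"); im=bot.capture("wrist")
pickle.dump((o,c),open(f"pics/{sys.argv[1]}.pkl","wb"))
cv2.imwrite(f"pics/{sys.argv[1]}.png",im[:,:,::-1]); print(o["time"],o["tool_pos"],o["tool_rot"],o["contact_force"],o["opening"])
E
python3 look.py w1; python3 - <<'E'
from h import *
import pickle
o,c=pickle.load(open("pics/w1.pkl","rb"))
print(proj("wrist",[582,-218,8],c),proj("wrist",[582,-218,24],c))
E
```

```text
2.6 [ 581.63515739 -218.12729925  100.96429836] [-4.62900331e-01 -3.10640453e+00  1.28113721e-04] [-0.56637159  0.67616593  0.26763539] 0.9987669910162253
[319.65222    194.72438203] [319.59312099 199.92439425]
```

View pics/w1.png

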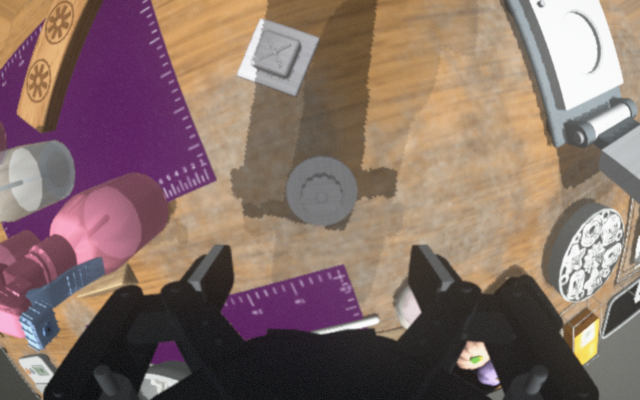

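```bash
python3 - <<'E'
from h import *
import pickle
o,c=pickle.load(open("pics/w1.pkl","rb"))
for p,z in (((321.5,190),8),((321.5,192),8),((321.5,192),4)): print(on_z("wrist",p,z,c))
x0,y0=265,140
im=cv2.imread("pics/w1.png")[y0:245,x0:380]
s=cv2.cvtColor(im,cv2.COLOR_BGR2HSV)
m=((s[:,:,1]<45)&(s[:,:,2]>75)).astype(np.uint8)*255
m=cv2.morphologyEx(m,cv2.MORPH_OPEN,np.ones((3,3)))
cs,_=cv2.findContours(m,0,1)
k=max(cs,key=cv2.contourArea); k=cv2.convexHull(k); e=cv2.fitEllipse(k); print(e)
# rays of contour to z=8 and circle
pts=np.array([on_z("wrist",(p[0][0]+x0,p[0][1]+y0),8,c) for p in k])
A=np.c_[2*pts[:,:2],np.ones(len(pts))];s_=np.linalg.lstsq(A,(pts[:,:2]**2).sum(1),rcond=None)[0];print("circ",s_[:2],np.sqrt(s_[2]+s_[0]**2+s_[1]**2))
big=cv2.resize(im,None,fx=4,fy=4); mm=cv2.resize(m,None,fx=4,fy=4)
cv2.drawContours(big,[ (k*4).astype(int)],-1,(0,0,255),1)
cv2.imwrite("pics/w1c.png",big)
E
```

```text
[ 578.46336093 -215.26626449    8.        ]
[ 580.15257094 -215.78093144    8.        ]
[ 581.16061837 -216.07647715    4.        ]
((56.00193405151367, 50.65271759033203), (71.16346740722656, 72.26018524169922), 98.06546783447266)
circ [ 579.7529465 -216.0953761] 31.27900327067457
```

View pics/w1c.png

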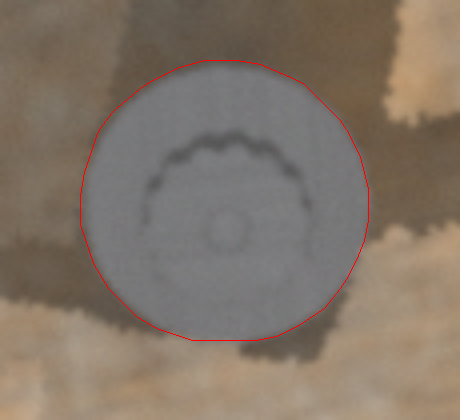

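Emit:
jog_arm --commands '[[[0,0,0],[0.21,0.15,2.8],0],[[0,0,0],[0,0,2.8],0],[[0,0,0],[0,0,2.0],0],[[0,0,0],[0,0,1.0],0],[[0,0,0],[0,0,0.4],0],[[0,0,0],[0,0,0],0],[[0,0,0],[0,0,0],120],[[0,0,0],[0,0,0],160],[[0,0,0],[0,0,0],255],[[0,0,0],[0,0,0],255],[[0,0,0],[0,0,0],255],[[0,0,0],[0,0,0],255]]'

```text
time: 3.85
tool_pos: [580.1, -216.0, 10.8]
tool_rot: [0.463, 3.107, -0.0]
contact_force: [0.1, 0.2, 0.2]
opening: 0.006
```

```bash
python3 look.py w2
```

```text
3.85 [ 580.13260571 -215.97906767   10.75104428] [ 4.62893029e-01  3.10725543e+00 -1.11073684e-05] [0.05178536 0.22959818 0.18161422] 0.0064488924185205935
```

View pics/w2.png

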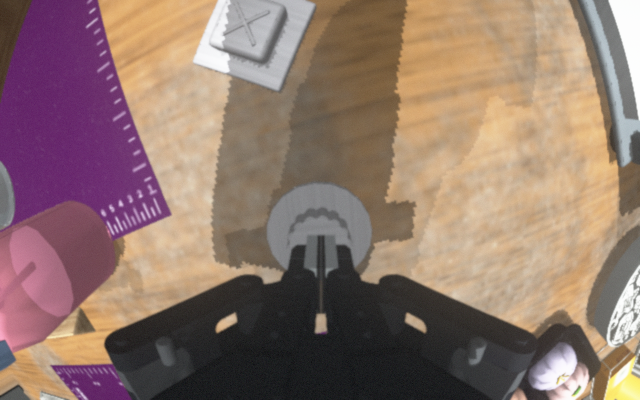

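```bash
python3 - <<'E'
from h import *
import pickle
o,c=pickle.load(open("pics/w2.pkl","rb"))
print(proj("wrist",o["tool_pos"],c), proj("wrist",[580,-216,8],c),proj("wrist",[580,-216,24],c))
o1,c1=pickle.load(open("pics/w1.pkl","rb"))
from scipy.spatial.transform import Rotation as R
for O,C in((o,c),(o1,c1)):
  T=R.from_rotvec(O["tool_rot"]);E=np.array(C["extrinsics"]);print(T.inv().apply(E[:3,3]-O["tool_pos"]))
x0,y0=255,170
im=cv2.imread("pics/w2.png")[y0:280,x0:385]
print([on_z("wrist",p,8,c) for p in((320,183),(267,225),(373,225))])
cv2.imwrite("pics/w2c.png",cv2.resize(im,None,fx=5,fy=5,interpolation=2))
E
```

```text
[318.81690395 236.97685128] [318.74000909 234.92866741] [318.57565173 246.50571665]
[  69.54089472    1.04174027 -163.19754479]
[  69.5336819    1.0603898 -163.2161856]
[array([ 550.74056672, -206.28199721,    8.        ]), array([ 565.51641358, -242.87740472,    8.        ]), array([ 583.42326877, -184.23004509,    8.        ])]
```

View pics/w2c.png

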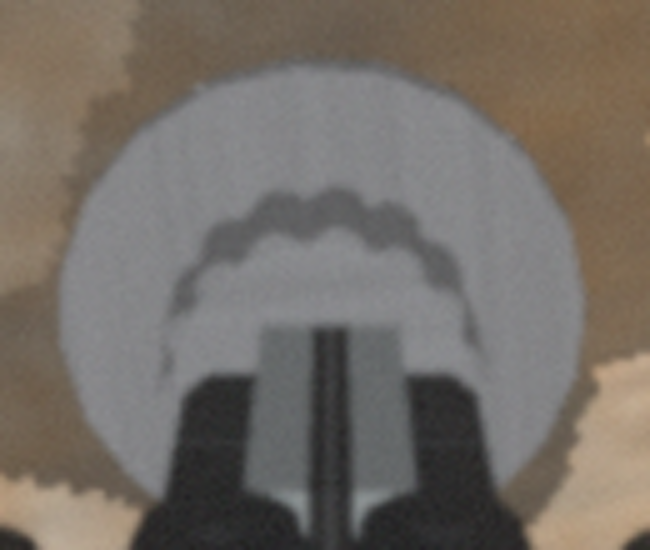

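```bash
python3 - <<'E'
from h import *
import pickle
from scipy.spatial.transform import Rotation as R
o,c=pickle.load(open("pics/w2.pkl","rb"));T=R.from_rotvec(o["tool_rot"])
for x in(0,11):
  for z in(0,-5,-10,-15,-20,-40):
    print(x,z,*[((proj("wrist",o["tool_pos"]+T.apply([x,y,z]),c)-[255,170])*5).round() for y in(-11,0,14.5)])
print(bot.get_obs()["effort"], {k:getattr(bot,k) for k in dir(bot) if not k.startswith("_")})
E
```

```text
0 0 [223. 335.] [319. 335.] [446. 334.]
0 -5 [220. 352.] [319. 352.] [449. 352.]
0 -10 [217. 371.] [319. 371.] [452. 370.]
0 -15 [214. 390.] [318. 391.] [456. 390.]
0 -20 [211. 411.] [318. 411.] [460. 410.]
0 -40 [196. 506.] [317. 507.] [477. 506.]
11 0 [221. 244.] [319. 244.] [448. 244.]
11 -5 [218. 260.] [319. 260.] [452. 260.]
11 -10 [215. 276.] [318. 276.] [455. 276.]
11 -15 [211. 293.] [318. 294.] [459. 293.]
11 -20 [208. 312.] [318. 312.] [463. 312.]
11 -40 [191. 397.] [316. 398.] [481. 397.]
[-3.52136609e-03 -7.62603021e+01  6.14106953e+00 -1.83116233e+01
  1.08815081e-02  3.33993892e-03 -1.57553300e-04] {'MotionError': <class 'rig.MotionError'>, 'capture': <function make.<locals>.drawn_camera at 0x7fa951580e00>, 'close_job': <function connect.<locals>.done at 0x7fa951580540>, 'get_calibration': <function make.<locals>.<lambda> at 0x7fa9515813a0>, 'get_obs': <function make.<locals>.<lambda> at 0x7fa951581300>, 'grasp_offset': 18.700000000000003}
```

Emit:
jog_arm --commands '[[[0,0,0],[0,0,0.1],255],[[0,0,0],[0,0,0.1],255],[[0,0,0],[0,0,0.1],255],[[0,0,0],[0,0,0],255]]'

```text
time: 4.3
tool_pos: [580.0, -215.9, 7.5]
tool_rot: [-0.463, -3.107, -0.0]
contact_force: [-0.5, -0.7, 0.4]
opening: -0.001
```

Emit:
jog_arm --commands '[[[0,0,0],[0,0,0.1],255],[[0,0,0],[0,0,0.1],255],[[0,0,0],[0,0,0],255]]'

```text
time: 4.6
tool_pos: [580.0, -216.0, 5.5]
tool_rot: [-0.463, -3.107, -0.0]
contact_force: [0.4, -0.0, -0.2]
opening: 0.002
```

Emit:
jog_arm --commands '[[[0,0,0],[0,0,0.1],255],[[0,0,0],[0,0,0.1],255],[[0,0,0],[0,0,0],255]]'

```text
time: 4.9
tool_pos: [580.1, -216.0, 3.7]
tool_rot: [-0.463, -3.107, 0.0]
contact_force: [-0.1, -0.8, -0.8]
opening: 0.001
```

Emit:
jog_arm --commands '[[[0,0,0],[0,0,0.1],255],[[0,0,0],[0,0,0.1],255],[[0,0,0],[0,0,0],255]]'

```text
time: 5.2
tool_pos: [580.2, -216.0, 3.5]
tool_rot: [0.463, 3.106, 0.0]
contact_force: [-5.6, 2.9, 21.2]
opening: -0.003
```

Emit:
jog_arm --commands '[[[0,0,0],[0,0,0.1],255],[[0,0,0],[0,0,0.1],255],[[0,0,0],[0,0,0],255]]'

```text
time: 5.5
tool_pos: [580.3, -216.0, 3.4]
tool_rot: [0.463, 3.105, 0.001]
contact_force: [-11.0, 5.6, 41.7]
opening: -0.005
```

```bash
python3 look.py w3; python3 - <<'E'
import cv2
cv2.imwrite("pics/w3c.png",cv2.resize(cv2.imread("pics/w3.png")[170:280,255:385],None,fx=5,fy=5,interpolation=2))
E
```

```text
5.5 [ 580.26038828 -216.04150476    3.37273796] [4.63436749e-01 3.10539905e+00 9.79713524e-04] [-11.01766473   5.60965617  41.66158962] -0.005047479870736441
```

View pics/w3c.png

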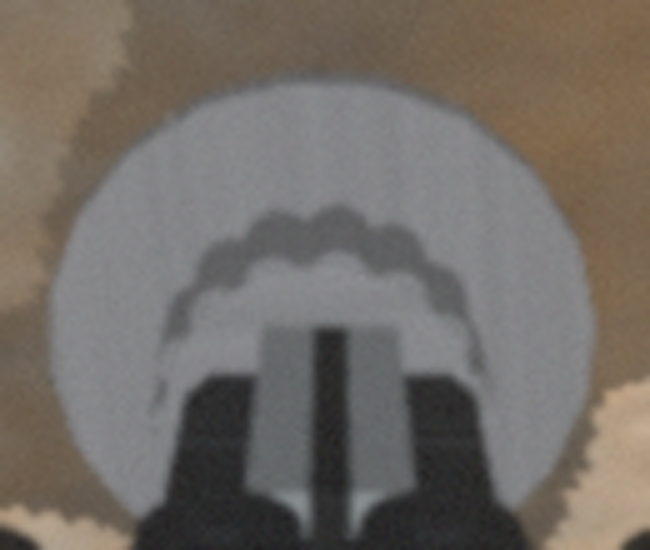

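Emit:
jog_arm --commands '[[[0,0,0],[0,0,-2],255],[[0,0,0],[0,0,-2],0],[[0,0,0],[0,0,0],0],[[0,0,0],[0,0,0],0],[[0,0,0],[0,0,0],0],[[0,0,0],[0,0,0],0],[[0,0,0],[0,0,2],0],[[0,0,0],[0,0,2],0],[[0,0,0],[0,0,0.5],0],[[0,0,0],[0,0,0.3],0],[[0,0,0],[0,0,0.2],0],[[0,0,0],[0,0,0],0]]'

```text
time: 6.75
tool_pos: [580.4, -216.2, -9.9]
tool_rot: [0.463, 3.107, -0.0]
contact_force: [0.4, 0.3, 1.0]
opening: 1.002
```

Emit:
jog_arm --commands '[[[0,0,0],[0,0,0],100],[[0,0,0],[0,0,0],255],[[0,0,0],[0,0,0],255],[[0,0,0],[0,0,0],255],[[0,0,0],[0,0,0],255],[[0,0,0],[0,0,0],255]]'

```text
time: 7.35
tool_pos: [580.4, -216.1, -9.6]
tool_rot: [0.463, 3.107, -0.0]
contact_force: [-1.0, 0.9, 6.2]
opening: 0.354
```

Emit:
jog_arm --commands '[[[0,0,0],[0,0,-0.5],255],[[0,0,0],[0,0,-1],255],[[0,0,0],[0,0,-2],255],[[0,0,0],[0,0,-3],255],[[0,0,0],[0,0,-3.5],255],[[0,0,0],[1,1.4,0],255],[[0,0,0],[1.7,2.4,0],255],[[0,0,0],[1.7,2.4,0],255],[[0,0,0],[1.7,2.4,0],255],[[0,0,0],[1.7,2.4,0],255],[[0,0,0],[1.7,2.4,0],255],[[0,0,0],[1.5,2.0,0],255],[[0,0,0],[1.0,1.26,0],255],[[0,0,-0.1],[0,0,0],255],[[0,0,-0.11],[0,0,0],255],[[0,0,-0.11],[0,0,0],255],[[0,0,-0.1],[0,0,0],255],[[0,0,0],[0,0,0],255],[[0,0,0],[0,0,0],255]]'

```text
time: 9.25
tool_pos: [513.6, -21.5, 89.7]
tool_rot: [0.19, -3.136, -0.0]
contact_force: [-0.9, 1.2, -1.8]
opening: 0.358
```

```bash
python3 look.py w4; python3 -c "
from h import *
for y in (0,): print(proj('wrist',[502,77.6,30]))
"
```

```text
9.25 [513.58341988 -21.47046433  89.72364659] [ 1.90396403e-01 -3.13560525e+00 -3.93038313e-04] [-0.87933035  1.22768528 -1.82726616] 0.35817023319126007
[444.31008644 205.26035816]
```

View pics/w4.png

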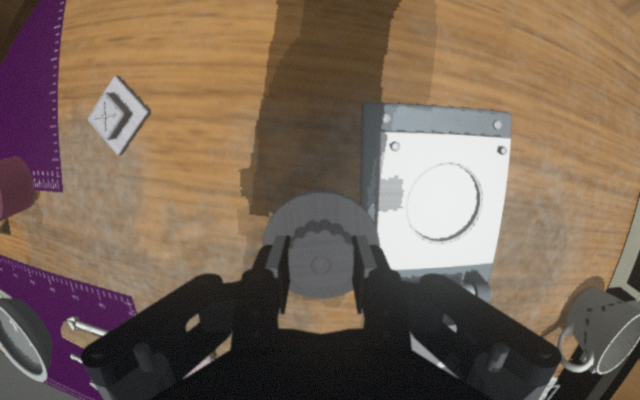

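```bash
cat > circ.py <<'E'
from h import *
import pickle
from scipy.spatial.transform import Rotation as R
from scipy.ndimage import gaussian_filter1d
def prof(img,c,ctr,z,rs,a):
    P=np.array([proj("wrist",[ctr[0]+r*np.cos(a),ctr[1]+r*np.sin(a),z],c) for r in rs],np.float32)
    return cv2.remap(img,P[:,0].reshape(-1,1),P[:,1].reshape(-1,1),cv2.INTER_LINEAR).ravel()
def fit(img,c,ctr,z,rs,angs,mode,it=4):
    ctr=np.array(ctr[:2],float)
    for _ in range(it):
        pts=[];q=[]
        for a in angs:
            p=gaussian_filter1d(prof(img,c,ctr,z,rs,a),3); g=np.gradient(p,rs)
            i={"dark":np.argmin(g),"abs":np.argmax(abs(g)),"bright":np.argmax(g)}[mode]
            pts.append([ctr[0]+rs[i]*np.cos(a),ctr[1]+rs[i]*np.sin(a)]);q.append(abs(g[i]))
        pts=np.array(pts);w=np.array(q)>0.3*np.median(q)
        for _ in range(4):
            A=np.c_[2*pts,np.ones(len(pts))];s=np.linalg.lstsq(A[w],(pts[w]**2).sum(1),rcond=None)[0]
            rad=np.sqrt(s[2]+s[0]**2+s[1]**2);e=np.hypot(*(pts-s[:2]).T)-rad;w=abs(e)<max(2*np.median(abs(e[w])),.3)
        ctr=s[:2]
    return ctr,rad,w.sum(),e[w].std()
E
python3 - <<'E'
from circ import *
o,c=pickle.load(open("pics/w4.pkl","rb"))
img=cv2.imread("pics/w4.png")[:,:,1].astype(np.float32)
A=np.linspace(-np.pi,np.pi,72,endpoint=False)
c0=on_z("wrist",(444,202.5),30,c)[:2]; print("eye",c0)
np.set_printoptions(linewidth=200)
for a in np.radians([0,90,180,270]): print(int(np.degrees(a)),prof(img,c,c0,30,np.arange(22,42,1),a).astype(int))
for m in("dark","bright"): print(m,fit(img,c,c0,30,np.arange(27,38,.25),A,m))
T=R.from_rotvec(o["tool_rot"])
pa=np.radians(np.arange(100,272,6)) # front half (-x side)
for z in(100,104,107,110):
    r=fit(img,c,o["tool_pos"],z,np.arange(26,38,.25),pa,"abs");print("plate",z,r,"tool",T.inv().apply(np.r_[r[0],z]-o["tool_pos"])[:2])
E
```

```text
eye [499.72992927  76.83121373]
0 [238 237 237 238 238 237 237 236 220 175 152 180 214 224 232 236 237 237 236 236]
90 [237 237 237 237 238 237 232 206 156 120 125 167 207 218 224 231 236 237 236 236]
180 [238 237 238 237 237 237 237 237 234 223 205 223 235 237 237 237 237 237 236 237]
270 [237 238 238 238 237 237 238 237 236 229 229 234 237 231 212 190 184 186 186 186]
dark (array([499.47432579,  75.36888172]), np.float64(30.939476166880088), np.int64(31), np.float64(0.1604561125548604))
bright (array([500.09587826,  76.99411373]), np.float64(32.99043784012552), np.int64(43), np.float64(0.14740195436363515))
plate 100 (array([517.13871091, -19.86950338]), np.float64(32.27656317242457), np.int64(20), np.float64(0.14872517142270889)) tool [-3.72085886  1.16172371]
plate 104 (array([515.36103877, -20.12581244]), np.float64(31.52412628047493), np.int64(19), np.float64(0.1452007219673017)) tool [-1.92444846  1.12343847]
plate 107 (array([513.89211602, -20.39581281]), np.float64(30.825849199242455), np.int64(20), np.float64(0.15216469463823945)) tool [-0.43305912  1.0339426 ]
plate 110 (array([512.46265284, -20.61398961]), np.float64(30.200709244001345), np.int64(21), np.float64(0.14300456691432395)) tool [1.01289014 0.99111514]
```

Emit:
jog_arm --commands '[[[0,0,0],[0.14,2,0],255],[[0,0,0],[0,3,0],255],[[0,0,0],[0,3,0],255],[[0,0,0],[0,1.85,0],255],[[0,0,0],[0,0,2],255],[[0,0,0],[0,0,2],255],[[0,0,0],[0,0,1.5],255],[[0,0,0],[0,0,0.9],255],[[0,0,0],[0,0,0],255],[[0,0,0],[0,0,0],255]]'

```text
time: 10.3
tool_pos: [500.5, 75.9, 26.0]
tool_rot: [-0.194, 3.135, -0.0]
contact_force: [-0.0, 0.0, -2.0]
opening: 0.359
```

```bash
python3 look.py w5; python3 - <<'E'
import cv2
cv2.imwrite("pics/w5c.png",cv2.resize(cv2.imread("pics/w5.png")[120:300,210:430],None,fx=3.3,fy=3.3,interpolation=2))
E
```

```text
10.3 [500.48883823  75.91183598  25.99042725] [-1.93797477e-01  3.13547992e+00 -1.57762606e-04] [-0.03237026  0.01168791 -1.9514045 ] 0.35875078864553706
```

View pics/w5c.png

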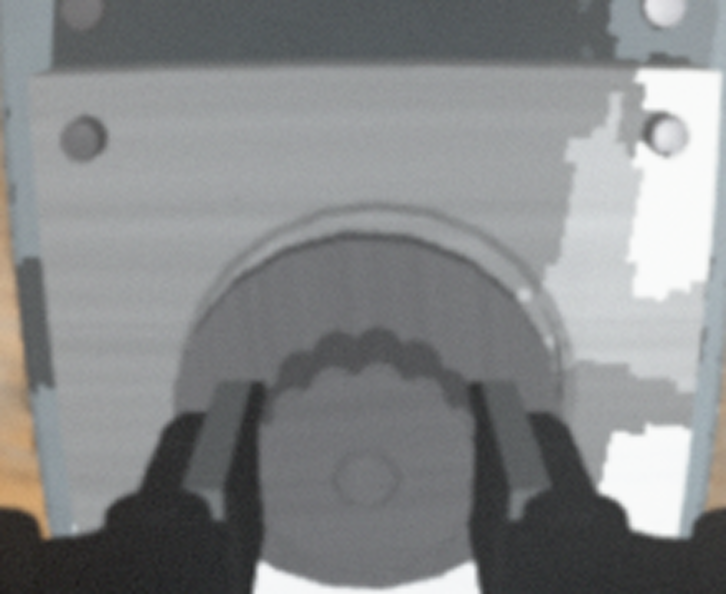

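```bash
python3 - <<'E'
from circ import *
o,c=pickle.load(open("pics/w5.pkl","rb"))
img=cv2.imread("pics/w5.png")[:,:,1].astype(np.float32)
T=R.from_rotvec(o["tool_rot"]);tp=o["tool_pos"]
f=lambda p,z:T.inv().apply(on_z("wrist",(210+p[0]/3.3,120+p[1]/3.3),z,c)-tp)[:2].round(1)
# hand-read points in crop: rim (z30) and plate foot top edge
rim=[(375,204),(280,224),(235,255),(470,222),(520,253),(558,310),(574,372),(205,295)]
pl=[(370,234),(290,250),(240,280),(440,247),(500,281),(535,320),(556,370),(176,370),(195,325)]
def cf(P):
    P=np.array(P);s=np.linalg.lstsq(np.c_[2*P,np.ones(len(P))],(P**2).sum(1),rcond=None)[0];return s[:2],np.sqrt(s[2]+s[:2]@s[:2])
print("rim",cf([f(p,30) for p in rim]))
for z in(40,43,46): print("plate",z,cf([f(p,z) for p in pl]), "dimple z+16",f((364,479),z+16))
E
```

```text
rim (array([-0.67337038,  3.32895255]), np.float64(33.81921499570507))
plate 40 (array([-1.59608217,  1.50408142]), np.float64(31.778582383828752)) dimple z+16 [-2.7  1.1]
plate 43 (array([-0.14439974,  1.51874658]), np.float64(31.1126589785454)) dimple z+16 [-1.   1.1]
plate 46 (array([1.2454131 , 1.49115314]), np.float64(30.50281388848487)) dimple z+16 [0.6 1.1]
```

Emit:
jog_arm --commands '[[[0,0,0],[-0.05,0.19,0],255],[[0,0,0],[0,0,0.3],255],[[0,0,0],[0,0,0.3],255],[[0,0,0],[0,0,0.2],255],[[0,0,0],[0,0,0],255]]'

```text
time: 10.85
tool_pos: [500.3, 77.8, 17.4]
tool_rot: [0.195, -3.135, 0.0]
contact_force: [-0.4, 0.2, -1.9]
opening: 0.357
```

Emit:
jog_arm --commands '[[[0,0,0],[0,0,0.1],255],[[0,0,0],[0,0,0.1],255],[[0,0,0],[0,0,0],255]]'

```text
time: 11.15
tool_pos: [500.5, 77.9, 15.6]
tool_rot: [0.195, -3.135, 0.0]
contact_force: [0.1, -0.4, -1.9]
opening: 0.357
```

Emit:
jog_arm --commands '[[[0,0,0],[0,0,0.1],255],[[0,0,0],[0,0,0.1],255],[[0,0,0],[0,0,0],255]]'

```text
time: 11.45
tool_pos: [500.5, 77.9, 13.6]
tool_rot: [0.195, -3.135, 0.0]
contact_force: [-1.3, -0.7, -1.3]
opening: 0.356
```

Emit:
jog_arm --commands '[[[0,0,0],[0,0,0.1],255],[[0,0,0],[0,0,0],255]]'

```text
time: 11.65
tool_pos: [500.5, 77.9, 12.6]
tool_rot: [0.195, -3.135, 0.0]
contact_force: [0.1, 0.1, -1.8]
opening: 0.358
```

Emit:
jog_arm --commands '[[[0,0,0],[0,0,0.1],255],[[0,0,0],[0,0,0.05],255],[[0,0,0],[0,0,0],255]]'

```text
time: 11.95
tool_pos: [500.6, 77.9, 12.2]
tool_rot: [-0.195, 3.135, 0.0]
contact_force: [-3.9, -0.7, 14.6]
opening: 0.354
```

Emit:
jog_arm --commands '[[[0,0,0],[0,0,-0.08],255],[[0,0,0],[0,0,0],60],[[0,0,0],[0,0,0],0],[[0,0,0],[0,0,0],0],[[0,0,0],[0,0,0],0],[[0,0,0],[0,0,0],0],[[0,0,0],[0,0,-1],0],[[0,0,0],[0,0,-2],0],[[0,0,0],[0,0,-3],0],[[0,0,0],[0,0,-4],0],[[0,0,0],[0,0,0],0],[[0,0,0],[0,0,0],0]]'

```text
time: 13.15
tool_pos: [501.2, 78.1, 113.4]
tool_rot: [-0.195, 3.133, 0.001]
contact_force: [-0.5, 0.7, -1.5]
opening: 1.001
```

```bash
python3 look.py w6
```

```text
13.15 [501.19190818  78.0731789  113.38121928] [-1.94933025e-01  3.13282407e+00  9.62369948e-04] [-0.52557099  0.65882649 -1.4842432 ] 1.0014901571483956
```

View pics/w6.png

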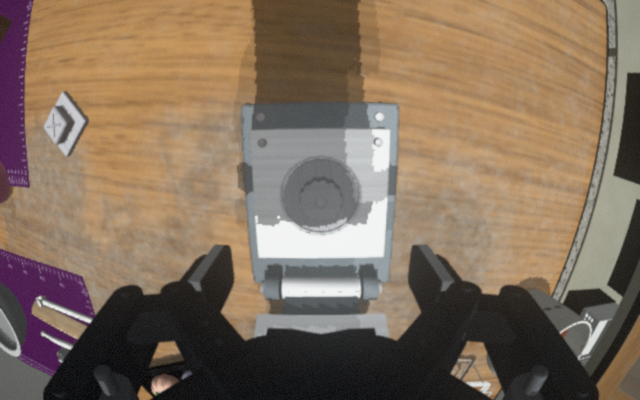

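Emit:
jog_arm --commands '[[[0,0,0],[0,0,-3.4],0],[[0,0,0],[0,0,-3.4],0],[[0,0,0],[0,0,-3.4],0],[[0,0,0],[-3,0,0],0],[[0,0,0],[-4.2,0,0],0],[[0,0,0],[-4.2,0,0],0],[[0,0,0],[-4.15,0,0],0],[[0,0,0.131],[0,0,0],0],[[0,0,0.131],[0,0,0],0],[[0,0,0.131],[0,0,0],0],[[0,0,0.131],[0,0,0],0],[[0,0,0.131],[0,0,0],0],[[0,0,0.131],[0,0,0],0],[[0,0,0.131],[0,0,0],0],[[0,0,0.131],[0,0,0],0],[[0,0,0.131],[0,0,0],0],[[0,0,0.131],[0,0,0],0],[[0,0,0.131],[0,0,0],0],[[0,0,0.131],[0,0,0],0],[[0,0,0],[0,0,0],0]]'

```text
time: 15.2
tool_pos: [654.2, 97.3, 212.2]
tool_rot: [-2.082, -2.351, 0.004]
contact_force: [0.4, -0.2, 0.2]
opening: 0.997
```

```bash
python3 look.py w7; python3 - <<'E'
from h import *
import pickle
o,c=pickle.load(open("pics/w7.pkl","rb"))
print(o["qpos"].round(2),[proj("wrist",[655.6-s*.119*38,96.4+s*.993*38,201],c) for s in(-1,0,1)])
im=cv2.imread("pics/w7.png").astype(int);b,g,r=im[:,:,0],im[:,:,1],im[:,:,2]
m=((r>90)&(r-b>50)&(r-g>25)).astype(np.uint8);n,_,st,ce=cv2.connectedComponentsWithStats(m)
for i in np.argsort(-st[1:,4])[:5]+1: print(st[i],ce[i])
E
```

```text
15.2 [654.18459865  97.26926722 212.24548776] [-2.08221697 -2.35078972  0.00426208] [ 0.39661115 -0.17558744  0.23939986] 0.9971410766235642
[-0.56  0.62  0.61  1.48 -0.37  1.15  0.24] [array([322.94430779, 285.31188765]), array([323.19959134, 232.11303024]), array([323.4280833 , 170.34242798])]
[  266     0   268   294 16485] [405.8040643  124.33509251]
[   54     0   209   116 14513] [141.2357197   46.29931785]
[   54   152   142   175 13757] [111.693029 233.380897]
[ 221  272   47   68 1466] [243.26875853 309.4952251 ]
[ 218  224   54   43 1347] [244.26354863 239.77505568]
```

View pics/w7.png

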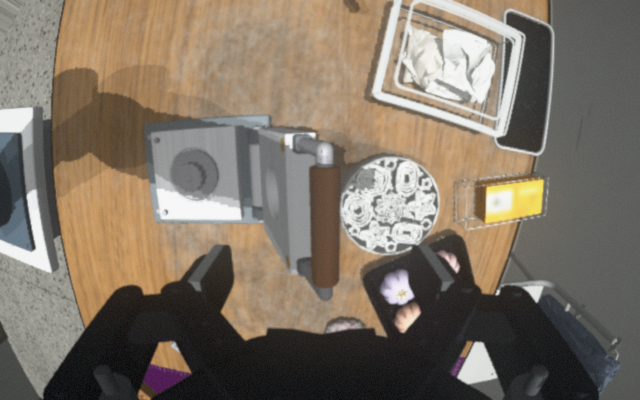

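Emit:
jog_arm --commands '[[[0,0,0],[0,0.15,1.5],0],[[0,0,0],[0,0,1.5],0],[[0,0,0],[0,0,1.1],0],[[0,0,0],[0,0,0.5],0],[[0,0,0],[0,0,0],100],[[0,0,0],[0,0,0],150],[[0,0,0],[0,0,0],170],[[0,0,0],[0,0,0],190],[[0,0,0],[0,0,0],255],[[0,0,0],[0,0,0],255],[[0,0,0],[0,0,0],255]]'

```text
time: 16.35
tool_pos: [656.7, 97.4, 168.7]
tool_rot: [2.08, 2.354, 0.001]
contact_force: [-1.4, 0.2, 5.7]
opening: 0.187
```

```bash
python3 - <<'E'
import numpy as np
t=np.linspace(1.95,0.785,25);x=-180*np.cos(t)+6*np.sin(t);z=180*np.sin(t)+6*np.cos(t)
ry=np.diff(np.round(x/10,2));rz=-np.diff(np.round(z/10,2))
for i in range(24): print(i,round(t[i+1],3),"y %.2f z %.2f"%(ry[i],rz[i]), "cum %.1f %.1f"%(x[i+1]-x[0],z[i+1]-z[0]))
E
```

```text
0 1.901 y -0.81 z -0.33 cum -8.1 3.3
1 1.853 y -0.82 z -0.29 cum -16.3 6.2
2 1.804 y -0.84 z -0.25 cum -24.7 8.7
3 1.756 y -0.85 z -0.21 cum -33.2 10.8
4 1.707 y -0.86 z -0.17 cum -41.8 12.5
5 1.659 y -0.86 z -0.13 cum -50.4 13.8
6 1.61 y -0.87 z -0.08 cum -59.1 14.6
7 1.562 y -0.87 z -0.04 cum -67.8 15.1
8 1.513 y -0.88 z -0.00 cum -76.6 15.1
9 1.465 y -0.87 z 0.04 cum -85.3 14.6
10 1.416 y -0.87 z 0.08 cum -94.0 13.8
11 1.368 y -0.87 z 0.13 cum -102.7 12.5
12 1.319 y -0.85 z 0.17 cum -111.2 10.8
13 1.27 y -0.85 z 0.21 cum -119.7 8.7
14 1.222 y -0.84 z 0.25 cum -128.1 6.2
15 1.173 y -0.82 z 0.29 cum -136.3 3.3
16 1.125 y -0.81 z 0.33 cum -144.4 -0.0
17 1.076 y -0.80 z 0.37 cum -152.4 -3.7
18 1.028 y -0.77 z 0.41 cum -160.1 -7.8
19 0.979 y -0.75 z 0.44 cum -167.6 -12.2
20 0.931 y -0.73 z 0.49 cum -174.9 -17.0
21 0.882 y -0.71 z 0.51 cum -182.0 -22.2
22 0.834 y -0.68 z 0.55 cum -188.8 -27.7
23 0.785 y -0.65 z 0.58 cum -195.3 -33.5
```

Emit:
jog_arm --commands '[[[0,0,0],[0,0,-0.2],255],[[0,0,0],[0,-0.81,-0.33],255],[[0,0,0],[0,-0.82,-0.29],255],[[0,0,0],[0,-0.84,-0.25],255],[[0,0,0],[0,-0.85,-0.21],255],[[0,0,0],[0,0,0],255]]'

```text
time: 16.95
tool_pos: [622.4, 92.9, 181.4]
tool_rot: [-2.081, -2.353, -0.0]
contact_force: [1.7, -2.7, -5.0]
opening: 0.183
```

Emit:
jog_arm --commands '[[[0,0,0],[0,-0.86,-0.15],255],[[0,0,0],[0,-0.86,-0.1],255],[[0,0,0],[0,-0.87,-0.08],255],[[0,0,0],[0,-0.87,-0.04],255],[[0,0,0],[0,-0.88,0],255],[[0,0,0],[0,-0.87,0.04],255],[[0,0,0],[0,0,0],255]]'

```text
time: 17.65
tool_pos: [571.4, 86.2, 185.3]
tool_rot: [2.081, 2.352, 0.002]
contact_force: [2.2, -2.7, 8.2]
opening: 0.182
```

Emit:
jog_arm --commands '[[[0,0,0],[0,-0.87,0.05],255],[[0,0,0],[0,-0.87,0.11],255],[[0,0,0],[0,-0.85,0.17],255],[[0,0,0],[0,-0.85,0.21],255],[[0,0,0],[0,-0.84,0.25],255],[[0,0,0],[0,-0.82,0.29],255],[[0,0,0],[0,0,0],255]]'

```text
time: 18.35
tool_pos: [519.2, 79.8, 173.0]
tool_rot: [-2.081, -2.352, 0.003]
contact_force: [-0.4, -5.2, 4.3]
opening: 0.185
```

Emit:
jog_arm --commands '[[[0,0,0],[0,-0.81,0.33],255],[[0,0,0],[0,-0.8,0.37],255],[[0,0,0],[0,-0.77,0.41],255],[[0,0,0],[0,-0.75,0.44],255],[[0,0,0],[0,-0.73,0.49],255],[[0,0,0],[0,0,0],255],[[0,0,0],[0,0,0],255]]'

```text
time: 19.05
tool_pos: [482.4, 76.4, 152.6]
tool_rot: [-2.079, -2.354, 0.001]
contact_force: [1.2, 0.0, -2.4]
opening: 0.183
```

```bash
cat > lid.py <<'E'
from h import *
o=bot.get_obs();p=o["tool_pos"];print(p,o["contact_force"],o["opening"])
bz=p[2]+201-168.7; s=(p[0]-656.7)*.993+(p[1]-97.4)*.119+72.2
for n,th in(("by x",None),):
    a=np.arctan2(bz-36,-s)-np.arctan2(6,180); print("lid est",a,"radius",np.hypot(bz-36,s))
E
python3 lid.py
```

```text
[482.39725306  76.39441773 152.63832787] [ 1.23303424  0.01621753 -2.4085114 ] 0.18315963470008603
lid est 0.9307010588402763 radius 181.30229951499885
```

Emit:
jog_arm --commands '[[[0,0,0],[0,-0.71,0.51],255],[[0,0,0],[0,-0.68,0.55],255],[[0,0,0],[0,-0.55,0.5],255],[[0,0,0],[0,0,0],255],[[0,0,0],[0,0,0],255],[[0,0,0],[0,0,0],255]]'

```text
time: 19.65
tool_pos: [463.0, 73.9, 137.2]
tool_rot: [-2.079, -2.353, 0.001]
contact_force: [-0.8, 4.6, -0.1]
opening: 0.184
```

```bash
python3 lid.py; python3 - <<'E'
from h import *
im=bot.capture("scene")[:,:,::-1]
hx=lambda u,v,y: None
ex=np.array([.993,.119,0]);ey=np.array([-.119,.993,0]);H=np.array([583.9,87.8,36])
b=cv2.resize(im[100:230,180:340],None,fx=4.5,fy=4.5,interpolation=2)
# predicted platen side edges (lower face line, y=-54) and bar for several angles
for th,col in((.698,(0,0,255)),(.785,(0,255,0)),(.873,(255,0,0))):
    u=-ex*np.cos(th)+[0,0,np.sin(th)]; n=ex*np.sin(th)+np.array([0,0,np.cos(th)])
    for y in(-52,):
        q=[((proj("scene",H+u*r+n*16+ey*-54)-[180,100])*4.5).astype(int) for r in(33,137)]
        cv2.line(b,tuple(map(int,q[0])),tuple(map(int,q[1])),col,1)
cv2.imwrite("pics/s1.png",b)
E
```

```text
[463.04111229  73.85459678 137.19545992] [-0.84614233  4.57699212 -0.12208818] 0.18446941483507906
lid est 0.7933573505664777 radius 181.4572145598365
```

View pics/s1.png

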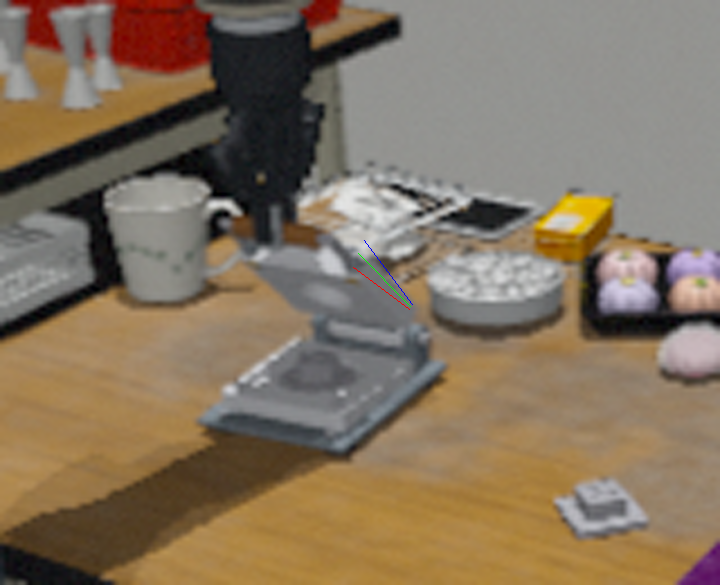

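```bash
python3 - <<'E'
from h import *
a=bot.get_obs();im=bot.capture("top");b=bot.get_obs();print(a["time"],b["time"],b["tool_pos"]-a["tool_pos"],b["contact_force"],b["qvel"].round(3))
old=cv2.imread("pics/top0.png").astype(int);d=abs(im[:,:,::-1].astype(int)-old).max(2)
print("change square/bottle/mould:",[(d[s]>60).mean().round(3) for s in(np.s_[183:208,305:332],np.s_[172:212,402:445],np.s_[208:265,368:430])])
bot.close_job()
E
```

```text
19.7 19.75 [ 0.00727215 -0.00927033  0.02088807] [-2.31438111  5.1806269  -0.15500861] [-0.001  0.    -0.     0.002 -0.002 -0.003 -0.   ]
change square/bottle/mould: [np.float64(0.0), np.float64(0.0), np.float64(0.0)]
the job is handed in; nothing more can be done
```

The round plate is in the seat and the lid is held at about 45 degrees by its handle bar. I handed the job in at about 19.8 s of the 61 s allowed.

**Plate:** I lowered it onto the seat floor until it touched (about 15 N) and let go while the lid was still leaning open. The wrist picture afterwards shows it centred and flat. Its height at contact was within about 0.1 mm of what I expected.

**Lid:** I gripped the bar and carried it down the hinge arc. From the arm's position the lid is at about 0.79 rad; the scene picture agrees by eye. The bar is still gripped, and the arm is still, with about 5 N on the tool.

**Other objects:** Before and after pictures from the top camera show no change at the square plate, spray bottle or mould.

**Checks that disagreed:**
- **Fingertips:** They sit about 20 mm behind the reported TCP, so the first grasp closed just above the core. I found this with a touch of about 42 N on the core top, then gripped again lower. The plate did not visibly move.
- **Camera positions:** The top and wrist cameras differed by about 2 mm. I aligned the plate to the seat using the wrist camera alone.

I viewed 13 pictures, against the budget of 10 plus one or two.

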